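# Clip the menu paddle under the sprung counter clip

## Robot

A 7-joint arm with a two-finger parallel gripper is mounted at the origin on the work surface. World frame = base frame: x ahead of the robot, y to its left, z up, the work surface at z = 0. Lengths are in m, angles in degrees, forces in N, time in s.
With the tool pointing down it reaches from about 0.425 to 0.925 m from the base axis. Payload 6.8 kg.
Tool frame: the origin (TCP) lies between the finger pads; the fingertips stand 17 mm ahead of it and the grasp point (between the pads) lies 2 mm behind it (manip.nose_length is the distance from the TCP to the fingertips, in m); z points along the fingers, y is the line along which they close (so a half turn about z gives the same grasp; the last joint's range is limited). The gripper opens to 85 mm and grips with 20 to 120 N. Pads are 22 mm wide; open, the fingers measure 114 mm over their backs; the gripper's body (76 mm by 85 mm) begins 54 mm behind the grasp point. The pads swing forward as they close: fully open they stand 13 mm farther back than shut.
Start: joints at [70.01, 27.33, 1.283, 89.118, -0.659, 63.558, -4.761], TCP at [0.161, -0.656, 0.219] pointing down, gripper open.
Joint ranges: [-169.35, 169.35], [-19.33, 120.38], [-80.79, 83.38], [13.8, 139.57], [-78.32, 258.32], [9.67, 109.79], [-169.56, 169.56]. Speed limits (degrees/s): [136.94, 136.94, 180, 180, 180, 180, 180].

## Interface

Orientations are given as [roll, pitch, yaw] about the fixed x, y, z axes, in that order (R = Rz(yaw) Ry(pitch) Rx(roll)).
In Python, from bench import manip gives the robot as it stands. The module is installed in compiled form; this text tells all that it offers.
- The arm moves only by the shell command python3 -m handwheel 'ROWS' [OPENING] [FORCE]. ROWS is JSON, a list of rows, each a list of 2 entries, a list of its own where there are three numbers: the shift along the tool's x, y, z in cm, then the turn, a rotation vector about the tool's x, y, z in rad. In form: [[[x, y, z], [rx, ry, rz]], ...]. A call has 1 to 10 rows; each row shifts and turns the commanded pose from where the row before left it, along the tool's axes as they then stand; what a row does not reach is not made up. A row lasts 1/8 s, in which the tool goes at most 62.5 mm and 10.7 degrees, less where a joint would pass 70% of its speed; a pose out of reach is approached as far as the arm can. A call is refused whole if a number of a shift passes 6.25 or a number of a turn 0.188, either way. A call with a gripper value outside its range is refused whole. OPENING is the opening, from 0 (shut) to 1 (fully open), set as the call begins (- or left out, the last holds). The fingers move at their own pace and stop on an object; FORCE is the grip in N (left out, the last holds). Time passes only in rows, so rows that do not move let the fingers close. It gives the time, the measured TCP pose, the force, the opening and the grip force at its end, in the units of the state.
- manip.state(): the state, without advancing time (a new reading comes with each control period).
- manip.grab_frame(name): name is "scene" or "top"; returns a dict with "img" (420x560x3 uint8, blue, green, red), "z_map" (420x560 float32, m along the optical axis (not along the pixel's ray), 0 where there is no reading), "fx", "fy", "cx", "cy" (pixels), "position" and "attitude" of the camera in the world. Camera axes: x right, y down, z forward; pixel columns grow to the right and rows downward; lengths in m; the calibration is good to about 2 mm. A picture is of the moment at which its call begins.
- manip.hand_in(): hands the job in; it is judged then, once.
The state is a dict: "clock": time; "joint_pos": joint angles; "joint_vel": joint speeds; "effort": joint torques, N m; "ee_pos": TCP position; "tool_rot": TCP orientation; "ft_force": force on the tool from outside, world axes, zero at the start; "ft_torque": the same for the moment, N m; "finger_gap": finger opening in m; "gripper_force": force on a finger pad.
Only numpy, scipy, OpenCV 4.12 (cv2) and the standard library are available. Lean on these libraries where they do the work, as an engineer would, in place of code of your own. Each camera call takes 0.05 s, during which the arm holds its last target. There are 200 camera calls.

## Task

Stand the tamper in the round dish of the counter clip so that its weight holds the sprung lever open, and while it is open slide the wooden menu paddle, blade first and centred, under the raised rubber bar until its nose comes up to the steel stop. Then take the tamper off again and stand it upright on the counter, so that the clip closes and holds the paddle; leave the other things on the counter where they are.

Things in the scene. Friction and masses are not known exactly. Their poses are not given: they have to be found in the camera images.
- clip: Steel clip bolted to the counter. Origin on the counter under the lever's pivot (pin along y, 55 mm up, between cheeks 65 mm high, within 24 mm in y). The lever runs along x: dish on +x, rubber bar on -x. Foot plate 6 mm thick: x -45 to 45, y -75 to 35 mm. Stop: rail 22 mm high, x -160 to -10 mm, face at y = -55 mm. The paddle slides in on the bare counter at x = -110 mm, going to -y.
- clip_lever (a joint): The clip's sprung lever: 0 = closed (bar 4 mm above the counter), 0.24 rad = fully open (end stop, bar about 30 mm above the counter). Pressing the dish down opens it: about 2.5 N on the dish starts it, 4 N holds it fully open. It springs shut when let go; on the 14 mm paddle it rests at about 0.09 rad.
- pan (a point): Centre of the floor of the round dish on the lever: 82 mm inside diameter, rim 7 mm above its floor. 99 mm to the clip's +x side of the pivot, 68 mm above the counter when closed; when fully open about 44 mm high and 100 mm from the pivot. The dish leans 0.12 rad towards the pivot when closed and 0.12 rad away from it when open.
- bar (a point): Middle of the underside of the rubber bar at the lever's -x end: a round bar 20 mm in diameter and 36 mm long, lying along the clip's y axis, 110 mm from the pivot.
- stop (a point): Point on the stop's face, 7 mm above the counter, in line with the bar (x = -110 mm, y = -55 mm in the clip's frame): the paddle's nose belongs here.
- paddle: Menu paddle of plain dark wood, 14 mm thick, 190 mm long, about 0.12 kg, lying flat on the counter. Origin under the centre of its blade (100 mm long, 80 mm wide); x axis points to the nose (blade end), away from the handle, z up. The handle is 28 mm wide and 90 mm long, x from -140 to -50 mm.
- nose (a point): Middle of the paddle's nose edge: 50 mm along the paddle's x, at half its thickness.
- handle (a point): Middle of the paddle's handle: x = -95 mm, at half its thickness; grasp the handle across its 28 mm width here.
- tamper: Coffee tamper standing upright, 95 mm tall, 0.55 to 0.7 kg: steel foot 58 mm in diameter, and a dark wooden round handle 34 mm in diameter from 55 to 82 mm height. Origin at the centre of its underside, z up.
- jar: Bystander: glass bean jar with wooden lid and small knob, 68 mm in diameter, 120 mm tall; origin under its centre. It and the tamper may have swapped places.
- bowl: Bystander: low white bowl, 84 mm wide, 48 mm tall; origin under its centre.
- cup: Bystander: light kraft cup, 76 mm wide, 85 mm tall; origin under its centre.

How it is judged (in metres and radians):
On the way, in this order (a step that is already met when the one before it is completed fails the run):
1. the tamper stands in the dish by itself and holds the lever open (beyond 0.19 rad), not held by the robot (value of joint clip_lever above 0.19 rad and contact force between tamper and clip above 2 N and contact force between the fingers and tamper below 0.1 N and distance between tamper and pan below 0.03 m), for 0.2 s.
2. with the tamper still holding the lever open, the paddle's nose is under and past the bar (value of joint clip_lever above 0.19 rad and distance between tamper and pan below 0.03 m and y of nose in the frame of clip below -0.02 m and horizontal distance between nose and stop below 0.05 m), for 0.1 s.
At the end, for the whole second after the job is handed in: The paddle lies flat on the counter with its nose within 15 mm of the stop, within 25 mm sideways of the bar's line and within 0.2 rad of square; the lever has closed on it (0.06 to 0.13 rad); the tamper stands upright (within 0.1 rad) on the counter; all is at rest and released (value of joint clip_lever between 0.06 and 0.13 rad and y of nose in the frame of stop below 0.015 m and x of nose in the frame of stop between -0.025 and 0.025 m and angle between the x axis of paddle and the y axis of clip, either way round below 0.2 rad and angle between paddle's own z axis and vertical below 0.08 rad and height (world z) of paddle below 0.006 m and height (world z) of tamper below 0.008 m and angle between tamper's own z axis and vertical below 0.1 rad and linear speed of each of paddle, tamper below 0.02 m/s); the robot touches nothing.
It fails at once if a bystander (jar, bowl or cup) is pushed more than 30 mm from its place (distance of any of jar, bowl, cup from where it was at the start of the episode above 0.03 m).
It fails at once if the tamper falls over (angle between tamper's own z axis and vertical above 0.8 rad).
It also fails if it takes over 72 s, if anything falls off the work surface, if the arm or the gripper's body presses on something with over 40 N, if the wrist force passes 120 N, or if a joint passes its speed limit or range.

## Working session

There is one attempt and no reset: what is moved stays moved. The work goes in short steps, Python scripts to look and compute and a shell command to move; the robot and the scene stay as the last step left them, time stands still between calls to the robot, and variables do not carry over. Pictures are saved under pics/ and viewed, at most 10 in all, crops included, and the job is handed in when it is done.

```bash
mkdir -p pics
cat > h.py <<'E'
import numpy as np, cv2
from bench import manip
from scipy.spatial.transform import Rotation as R
def grab(n):
    f=manip.grab_frame(n); a=np.array(f["attitude"],float)
    M=a if a.shape==(3,3) else R.from_euler('xyz',a,degrees=True).as_matrix()
    z=f["z_map"]; v,u=np.mgrid[:z.shape[0],:z.shape[1]]
    P=np.stack([(u-f["cx"])/f["fx"]*z,(v-f["cy"])/f["fy"]*z,z],-1)@M.T+np.array(f["position"])
    P[z==0]=np.nan
    return f,P
E
python3 - <<'E'
from h import *
for n in("top","scene"):
    f,P=grab(n); print(n,f["position"],f["attitude"],f["fx"],f["fy"],f["cx"],f["cy"])
    cv2.imwrite(f"pics/{n}0.png",f["img"]); np.savez(f"{n}0.npz",P=P,img=f["img"])
    for r in range(20,420,40): print([tuple(np.round(P[r,c],2)) if not np.isnan(P[r,c,0]) else None for c in range(40,560,160)])
print(manip.state())
E
```

```text
top [ 0.46804196 -0.04087077  1.29806686] [-176.62217983   -0.29103075  -91.38322364] 443.80442926535017 443.80442926535017 278.6474206528122 208.03597866630273
[(np.float64(1.51), np.float64(1.06), np.float64(-0.76)), (np.float64(1.49), np.float64(0.3), np.float64(-0.75)), (np.float64(1.37), np.float64(-0.42), np.float64(-0.54)), (np.float64(1.46), np.float64(-1.23), np.float64(-0.75))]
[(np.float64(1.31), np.float64(1.05), np.float64(-0.74)), (np.float64(1.3), np.float64(0.3), np.float64(-0.76)), (np.float64(1.2), np.float64(-0.41), np.float64(-0.55)), (np.float64(0.88), np.float64(-0.65), np.float64(0.23))]
[(np.float64(0.88), np.float64(0.65), np.float64(0.0)), (np.float64(0.87), np.float64(0.18), np.float64(-0.0)), (np.float64(0.86), np.float64(-0.3), np.float64(-0.0)), (np.float64(0.78), np.float64(-0.65), np.float64(0.23))]
[(np.float64(0.76), np.float64(0.65), np.float64(0.0)), (np.float64(0.75), np.float64(0.18), np.float64(0.01)), (np.float64(0.74), np.float64(-0.3), np.float64(-0.0)), (np.float64(0.88), np.float64(-1.19), np.float64(-0.76))]
[(np.float64(0.62), np.float64(
[... 3761 characters left out ...]
ock': 0.1, 'joint_pos': array([70.01051115, 27.37206818,  1.27810589, 89.17196605, -0.65932884,
       63.55939153, -4.76103697]), 'joint_vel': array([ 0.00795276, -0.05171388, -0.02944553, -0.15108804, -0.14994121,
       -0.03582314, -0.15232111]), 'effort': array([ 4.21607983e-03, -5.97760248e+01,  1.61322366e+00, -2.81955224e+01,
        1.27717966e-02,  4.98611000e-03, -4.97386111e-06]), 'ee_pos': array([ 0.16084   , -0.65498099,  0.21841548]), 'tool_rot': array([-1.79904042e+02,  5.71171918e-03,  1.37988307e+01]), 'ft_force': array([-0.55065308, -0.51350774,  0.75025254]), 'ft_torque': array([0.0052115 , 0.0485887 , 0.01075793]), 'gripper_force': 0.0, 'finger_gap': 0.08544811878680228}
```

View pics/top0.png

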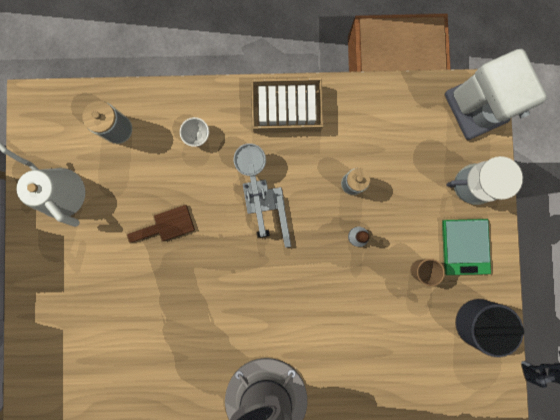

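View pics/scene0.png

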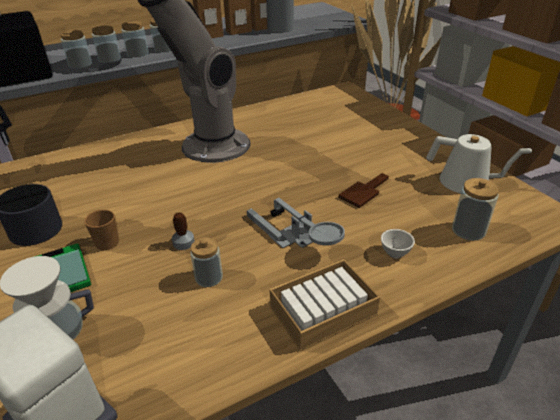

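The top image shows the dish at (250,160), the bar at (263,233), the rail from (280,190) to (288,245), and the paddle blade at (175,222) with its handle end at (130,238). The tamper is at (361,237), the jar at (357,181), the bowl at (195,130) and the cup at (430,270). The scene image agrees: the dark-handled tamper is on the near-robot side of the jar.

Run:
```python
from h import *
T=np.load("top0.npz");S=np.load("scene0.npz")
P=T["P"]; img=T["img"].astype(int)
Q=np.concatenate([P.reshape(-1,3),S["P"].reshape(-1,3)]); Q=Q[~np.isnan(Q[:,0])]
def box(A,x0,x1,y0,y1,z0,z1): return A[(A[:,0]>x0)&(A[:,0]<x1)&(A[:,1]>y0)&(A[:,1]<y1)&(A[:,2]>z0)&(A[:,2]<z1)]
def at(c,r): return P[r,c]
for n,c in dict(dish=(250,160),bar=(263,233),blade=(175,222),hend=(130,238),tamper=(361,237),jar=(357,181),bowl=(195,130),cup=(430,270),rail0=(278,190),rail1=(288,243)).items(): print(n,at(*c).round(3))
def circ(A):
    s=np.linalg.lstsq(np.c_[2*A[:,:2],np.ones(len(A))],(A[:,:2]**2).sum(1),rcond=None)[0]; return s[:2].round(4),np.sqrt(s[2]+s[:2]@s[:2]).round(4)
d=at(250,160)
tp=P.reshape(-1,3);tp=tp[~np.isnan(tp[:,0])]
sp=S["P"].reshape(-1,3);sp=sp[~np.isnan(sp[:,0])]
for nm,A in(("top",tp),("scene",sp)):
    D=box(A,d[0]-.05,d[0]+.05,d[1]-.05,d[1]+.05,.05,.1); 
    (cx,cy),r=cv2.minEnclosingCircle(D[:,:2].astype(np.float32)*1000); print(nm,"dish",cx,cy,r,len(D),D[:,2].min(),D[:,2].max())
    t=at(361,237); D=box(A,t[0]-.06,t[0]+.06,t[1]-.06,t[1]+.06,.01,.12)
    print("tamper",len(D),D.min(0).round(3),D.max(0).round(3))
    for z0,z1 in((.01,.03),(.03,.055),(.055,.083),(.083,.1)):
        E=box(D,-9,9,-9,9,z0,z1); 
        if len(E)>5: print(z0,len(E),E.min(0).round(3),E.max(0).round(3),circ(E))
    r0=at(278,190);r1=at(288,243)
    D=box(A,min(r0[0],r1[0])-.05,max(r0[0],r1[0])+.05,min(r0[1],r1[1])-.05,max(r0[1],r1[1])+.05,.018,.026)
    c=cv2.minAreaRect(D[:,:2].astype(np.float32)*1000); print("rail",len(D),c,cv2.boxPoints(c).round(0).tolist())
    b=at(175,222); D=box(A,b[0]-.12,b[0]+.07,b[1]-.07,b[1]+.14,.008,.02)
    c=cv2.minAreaRect(D[:,:2].astype(np.float32)*1000);print("pad",len(D),c)
m=(img[...,2]<110)&(img.max(-1)<110)&(np.abs(P[...,2]-.014)<.006)
v,u=np.nonzero(m); k=(u>120)&(u<200)&(v>195)&(v<250); X=P[v[k],u[k]][:,:2]*1000
c=X.mean(0); _,_,V=np.linalg.svd(X-c); print("pad colour",len(X),c,V[0]); a=V[0]*(1 if V[0][1]<0 else -1)
s=(X-c)@a; w=(X-c)@np.array([-a[1],a[0]]); 
for lo in range(int(s.min())//10*10,int(s.max())+10,10):
    q=(s>=lo)&(s<lo+10)
    if q.any(): print(lo,w[q].min().round(),w[q].max().round(),end=' | ')
print(s.min(),s.max())
cv2.imwrite("pics/crop.png",cv2.resize(T["img"][140:260,110:310],None,fx=4,fy=4,interpolation=cv2.INTER_CUBIC))
```

```text
dish [0.677 0.028 0.065]
bar [ 0.472 -0.004  0.059]
blade [0.51  0.251 0.017]
hend [0.467 0.381 0.015]
tamper [ 0.455 -0.27   0.095]
jar [ 0.605 -0.26   0.118]
bowl [0.78  0.191 0.007]
cup [ 0.354 -0.484  0.005]
rail0 [ 0.597 -0.049  0.007]
rail1 [ 0.442 -0.074  0.022]
top dish 674.4318237304688 28.51443862915039 47.00971221923828 832 0.05688326647893294 0.08401912378736154
tamper 321 [ 0.428 -0.301  0.012] [ 0.483 -0.248  0.101]
0.01 155 [ 0.428 -0.301  0.012] [ 0.483 -0.248  0.03 ] (array([ 0.4552, -0.2765]), np.float64(0.0241))
0.03 26 [ 0.434 -0.29   0.03 ] [ 0.477 -0.259  0.037] (array([ 0.4555, -0.28  ]), np.float64(0.0201))
0.055 31 [ 0.438 -0.292  0.055] [ 0.471 -0.26   0.083] (array([ 0.4549, -0.2769]), np.float64(0.0165))
0.083 108 [ 0.441 -0.291  0.084] [ 0.471 -0.261  0.099] (array([ 0.455 , -0.2759]), np.float64(0.0113))
rail 305 ((500.7560729980469, -33.62779998779297), (149.0133056640625, 73.3117446899414), 7.981828212738037) [[422.0, -8.0], [432.0, -80.0], [580.0, -60.0], [569.0, 13.0]]
pad 1234 ((501.8122253417969, 298.51300048828125), (147.42141723632812, 191.802322
[... 634 characters left out ...]
12, -31.296253204345703), (174.98780822753906, 72.82485961914062), 7.714847564697266) [[425.0, -7.0], [435.0, -79.0], [608.0, -56.0], [599.0, 17.0]]
pad 714 ((499.5160217285156, 297.69476318359375), (81.95414733886719, 192.83164978027344), 17.297834396362305)
pad colour 1215 [501.15269752 276.13874079] [ 0.30360728 -0.95279726]
-120 -12.0 12.0 | -110 -13.0 13.0 | -100 -13.0 13.0 | -90 -13.0 14.0 | -80 -13.0 14.0 | -70 -13.0 14.0 | -60 -14.0 15.0 | -50 -14.0 14.0 | -40 -14.0 14.0 | -30 -39.0 39.0 | -20 -39.0 39.0 | -10 -40.0 39.0 | 0 -40.0 40.0 | 10 -40.0 40.0 | 20 -40.0 40.0 | 30 -39.0 40.0 | 40 -39.0 39.0 | 50 -39.0 40.0 | 60 -39.0 40.0 | 70 -38.0 35.0 | -115.92256586885418 71.6603197292781
```

View pics/crop.png

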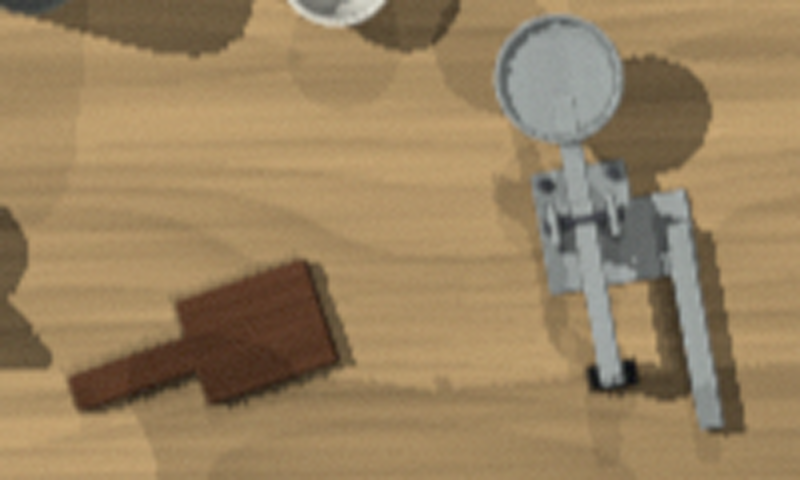

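The crop shows the paddle nose edge around (325,310) and its handle end at (80,395). The lever runs from the dish (560,78) to the black bar (612,375), and the rail from (672,195) to (712,430). Next I'll refine the clip yaw and work out the first move.

```bash
cat >> h.py <<'E'
def go(x,y,z,yaw,pitch_axis=None):
    "tool-frame shift (cm) and yaw turn (rad about tool z) to reach target"
    s=manip.state(); M=R.from_euler('xyz',s["tool_rot"],degrees=True)
    T=R.from_euler('xyz',[180,0,yaw],degrees=True)
    print("at",s["ee_pos"].round(4),s["tool_rot"].round(2),"shift cm",(M.inv().apply(np.array([x,y,z])-s["ee_pos"])*100).round(2),"rotvec",(M.inv()*T).as_rotvec().round(3),"j",s["joint_pos"].round(0),"t",round(s["clock"],2))
E
python3 - <<'E'
from h import *
for n in("top0","scene0"):
    A=np.load(n+".npz")["P"].reshape(-1,3);A=A[~np.isnan(A[:,0])]
    th=np.radians(8.); c=np.array([.5775,.0147])
    for it in range(4):
        ex=np.array([np.cos(th),np.sin(th)]);ey=np.array([-ex[1],ex[0]])
        L=np.c_[(A[:,:2]-c)@ex,(A[:,:2]-c)@ey,A[:,2]]
        r=L[(L[:,2]>.019)&(L[:,2]<.027)&(L[:,1]<-.04)&(L[:,1]>-.085)&(L[:,0]>-.17)&(L[:,0]<-.0)]
        k=np.polyfit(r[:,0],r[:,1],1)[0]; th+=np.arctan(k)
    print(n,"rail yaw",np.degrees(th),len(r),"x",r[:,0].min(),r[:,0].max(),"y",np.percentile(r[:,1],[2,50,98]))
    b=L[(abs(L[:,0]+.11)<.025)&(abs(L[:,1])<.03)&(L[:,2]>.012)]
    print("lever end/bar", b.min(0),b.max(0))
    l=L[(L[:,0]>-.09)&(L[:,0]<-.03)&(abs(L[:,1])<.012)&(L[:,2]>.035)];print("lever y med",np.median(l[:,1]),len(l))
    d=L[(abs(L[:,0]-.099)<.06)&(abs(L[:,1])<.055)&(L[:,2]>.055)];print("dish",d.min(0),d.max(0))
    e=L[(L[:,2]>.055)&(abs(L[:,0])<.03)&(abs(L[:,1])<.035)];print("cheeks",e.min(0),e.max(0))
go(.457,-.276,.2,9)
E
```

```text
top0 rail yaw 8.671916620158138 288 x -0.1572756878376729 -0.008954429290815323 y [-0.07200758 -0.06310747 -0.05486918]
lever end/bar [-0.11800692 -0.01754852  0.01483492] [-0.08553703  0.01833787  0.06487679]
lever y med 0.0003040752455597469 123
dish [ 0.03913938 -0.04413348  0.05688327] [0.14467921 0.04506733 0.08401912]
cheeks [-0.02905953 -0.02760011  0.0552634 ] [0.02899137 0.02777519 0.0694271 ]
scene0 rail yaw 8.302818821377965 226 x -0.15445162199694998 -0.0023983560499582337 y [-0.07231692 -0.06396502 -0.0545019 ]
lever end/bar [-0.11430505 -0.01882665  0.01239433] [-0.08575424  0.0192274   0.06185171]
lever y med -0.0015942653937782822 93
dish [ 0.0392416  -0.0441625   0.05748638] [0.14964161 0.04596348 0.08248435]
cheeks [-0.02875223 -0.02797586  0.05500356] [0.02777864 0.02581753 0.06630688]
at [ 0.1608 -0.655   0.2184] [-1.799e+02  1.000e-02  1.380e+01] shift cm [ 37.8  -29.74   1.89] rotvec [-0.002  0.     0.084] j [70. 27.  1. 89. -1. 64. -5.] t 0.1
```

```bash
python3 -m handwheel '[[[0,0,-3],[0,0,0]],[[4,-3.1,-1],[0,0,0]],[[4.7,-3.7,0],[0,0,0.028]],[[4.7,-3.7,0],[0,0,0.028]],[[4.7,-3.7,0],[0,0,0.028]],[[4.7,-3.7,0],[0,0,0]],[[4.7,-3.7,0],[0,0,0]],[[4.7,-3.7,0],[0,0,0]],[[4,-3,0],[0,0,0]],[[0,0,0],[0,0,0]]]' 1 50; python3 -c "
from h import *
go(.457,-.276,.066,9)"
```

```text
clock: 1.35
ee_pos: [0.4667, -0.3055, 0.259]
tool_rot: [-179.9, -0.1, 9.5]
ft_force: [0.6, -0.7, -0.3]
finger_gap: 0.085
gripper_force: 0.0
at [ 0.4667 -0.3055  0.259 ] [-1.799e+02 -7.000e-02  9.460e+00] shift cm [-0.49 -3.03 19.31] rotvec [-0.002 -0.001  0.008] j [ 36.  15. -11. 102.   3.  63. -56.] t 1.35
```

```bash
python3 -m handwheel '[[[-0.5,-3,3],[0,0,0]],[[0,0,4],[0,0,0]],[[0,0,3.5],[0,0,0]],[[0,0,2],[0,0,0]],[[0,0,0],[0,0,0]]]'
python3 - <<'E'
from h import *
go(.457,-.276,.066,9)
f,P=grab("scene"); cv2.imwrite("pics/a.png",cv2.resize(f["img"][150:290,120:270],None,fx=4,fy=4))
E
```

```text
clock: 1.98
ee_pos: [0.452, -0.2814, 0.1327]
tool_rot: [-179.9, 0.2, 8.9]
ft_force: [0.2, -0.2, 0.8]
finger_gap: 0.0849
gripper_force: 0.0
at [ 0.452  -0.2814  0.1327] [-179.88    0.2     8.92] shift cm [ 0.6  -0.44  6.67] rotvec [-0.002  0.003 -0.001] j [ 34.  21. -11. 113.   5.  48. -61.] t 1.98
```

View pics/a.png

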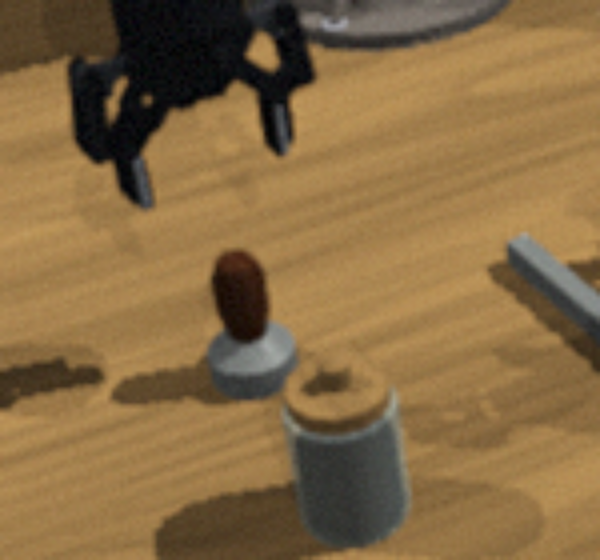

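The gripper is above the tamper handle at (240,290), with its fingers either side of it along y. I'll descend and grip.

```bash
python3 -m handwheel '[[[0.6,-0.4,1],[0,-0.003,0]],[[0,0,2.5],[0,0,0]],[[0,0,2.2],[0,0,0]],[[0,0,0.9],[0,0,0]],[[0,0,0],[0,0,0]],[[0,0,0],[0,0,0]]]'; python3 -c "
from h import *
go(.457,-.276,.066,9)"; python3 -m handwheel '[[[0,0,0],[0,0,0]],[[0,0,0],[0,0,0]],[[0,0,0],[0,0,0]],[[0,0,0],[0,0,0]],[[0,0,0],[0,0,0]],[[0,0,0],[0,0,0]],[[0,0,0],[0,0,0]],[[0,0,0],[0,0,0]]]' 0 50
```

```text
clock: 2.78
ee_pos: [0.4598, -0.2767, 0.0692]
tool_rot: [179.9, 0.1, 9.0]
ft_force: [0.1, -0.3, 0.6]
finger_gap: 0.085
gripper_force: 0.0
at [ 0.4598 -0.2767  0.0692] [1.7995e+02 1.0000e-01 8.9800e+00] shift cm [-0.27 -0.11  0.32] rotvec [ 0.001  0.002 -0.   ] j [ 32.  26. -10. 115.   7.  40. -63.] t 2.77
clock: 3.78
ee_pos: [0.4595, -0.2771, 0.069]
tool_rot: [179.9, 0.1, 9.0]
ft_force: [-1.1, -1.2, 5.6]
finger_gap: 0.0297
gripper_force: 49.0
```

```bash
python3 -m handwheel '[[[0,0,-1],[0,0,0]],[[0,0,-3],[0,0,0]],[[0,0,-4],[0,0,0]],[[0,0,-2],[0,0,0]],[[0,0,0],[0,0,0]],[[0,0,0],[0,0,0]]]'
python3 - <<'E'
from h import *
f,P=grab("scene"); cv2.imwrite("pics/b.png",cv2.resize(f["img"][110:250,120:270],None,fx=4,fy=4))
A=P.reshape(-1,3);A=A[~np.isnan(A[:,0])];p=manip.state()["ee_pos"]
D=A[(np.linalg.norm(A[:,:2]-p[:2],axis=1)<.045)&(A[:,2]>.06)&(A[:,2]<p[2]-.022)];print(len(D),D.min(0),D.max(0))
th=np.radians(8.5);c=np.array([.579,.015]);t=c+.1*np.array([np.cos(th),np.sin(th)]);print(t)
go(t[0],t[1],.17,8.5)
E
```

```text
clock: 4.53
ee_pos: [0.4582, -0.2757, 0.1669]
tool_rot: [-179.9, 0.3, 9.0]
ft_force: [0.5, 0.5, -6.1]
finger_gap: 0.0297
gripper_force: 50.4
388 [ 0.43481477 -0.3028086   0.09655567] [ 0.488342   -0.2449876   0.14455121]
[0.67790159 0.02978094]
at [ 0.458  -0.2757  0.1667] [-179.89    0.33    8.99] shift cm [ 26.49 -26.74  -0.43] rotvec [-0.002  0.006  0.009] j [ 34.  18. -11. 111.   5.  52. -61.] t 4.58
```

View pics/b.png

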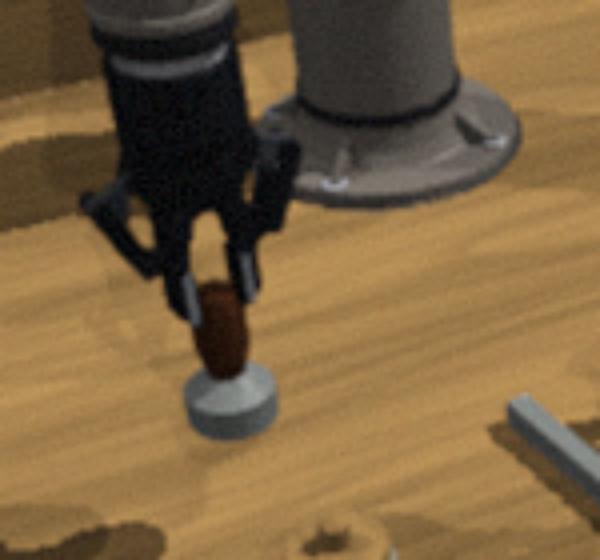

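The tamper is held upright and clear of the counter, with its foot at (230,400). I'll carry it over the dish.

```bash
python3 -m handwheel '[[[0,0,-2],[0,-0.006,0]],[[2,-2,-1],[0,0,0.009]],[[3.5,-3.5,0],[0,0,0]],[[4,-4,0],[0,0,0]],[[4,-4,0],[0,0,0]],[[4,-4,0],[0,0,0]],[[4,-4,0],[0,0,0]],[[3,-3.2,0],[0,0,0]],[[2,-2,0],[0,0,0]],[[0,0,0],[0,0,0]]]';python3 -m handwheel '[[[0,0,0],[0,0,0]],[[0,0,0],[0,0,0]]]'
python3 - <<'E'
from h import *
f,P=grab("top");g,Q=grab("scene"); p=manip.state()["ee_pos"]
for A in(P,Q):
    A=A.reshape(-1,3);A=A[~np.isnan(A[:,0])]
    D=A[(np.linalg.norm(A[:,:2]-p[:2],axis=1)<.045)&(A[:,2]>p[2]-.072)&(A[:,2]<p[2]-.03)];print(len(D),D.min(0),D.max(0))
go(.678,.03,.143,8.5)
E
```

```text
clock: 5.82
ee_pos: [0.6821, 0.0309, 0.1936]
tool_rot: [-179.9, 0.6, 8.7]
ft_force: [0.6, 0.0, -6.0]
finger_gap: 0.0294
gripper_force: 50.5
clock: 6.08
ee_pos: [0.6815, 0.0251, 0.1952]
tool_rot: [179.9, 0.6, 8.4]
ft_force: [0.6, 0.2, -5.2]
finger_gap: 0.0295
gripper_force: 50.6Traceback (most recent call last):
  File "<stdin>", line 5, in <module>
    return umr_minimum(a, axis, None, out, keepdims, initial, where)
ValueError: zero-size array to reduction operation minimum which has no identity
```

```bash
python3 -m handwheel '[[[0.5,-0.5,1],[0,-0.05,0]],[[0,0,1],[0,-0.06,0]],[[0,0,0],[0,0,0]],[[0,0,0],[0,0,0]]]'
cat >> h.py <<'E'
def goR(x,y,z,yaw,tilt):
    s=manip.state(); M=R.from_euler('xyz',s["tool_rot"],degrees=True)
    T=R.from_euler('xyz',[180,np.degrees(tilt),yaw],degrees=True)
    print("at",s["ee_pos"].round(4),s["tool_rot"].round(2),"shift cm",(M.inv().apply(np.array([x,y,z])-s["ee_pos"])*100).round(2),"rotvec",(M.inv()*T).as_rotvec().round(3),"j",s["joint_pos"].round(0),"f",s["ft_force"].round(1),"t",round(s["clock"],2))
E
python3 - <<'E'
from h import *
g,Q=grab("scene"); p=manip.state()["ee_pos"]
A=Q.reshape(-1,3);A=A[~np.isnan(A[:,0])]
D=A[(np.linalg.norm(A[:,:2]-p[:2],axis=1)<.05)&(A[:,2]>p[2]-.08)&(A[:,2]<p[2]-.045)];print(len(D),D.min(0),D.max(0))
goR(.686,.031,.113,8.5,.12)
E
```

```text
clock: 6.68
ee_pos: [0.6858, 0.0321, 0.1763]
tool_rot: [180.0, 6.7, 8.4]
ft_force: [-1.0, 0.1, -6.0]
finger_gap: 0.0295
gripper_force: 50.5
218 [0.65262213 0.0032783  0.10597579] [0.71104705 0.06156906 0.13160905]
at [0.6858 0.0321 0.1766] [179.98   6.71   8.43] shift cm [0.75 0.11 6.32] rotvec [ 0.    -0.003 -0.001] j [  2.  35. -16.  83.   9.  70. -96.] f [ 0.1 -0.4 -5.1] t 6.72
```

```bash
python3 -m handwheel '[[[0.1,0.1,1],[0,0,0]],[[0.12,0,1],[0,0,0]],[[0.12,0,1],[0,0,0]],[[0.09,0,0.8],[0,0,0]],[[0.07,0,0.6],[0,0,0]],[[0.07,0,0.6],[0,0,0]],[[0.06,0,0.5],[0,0,0]],[[0.05,0,0.4],[0,0,0]],[[0,0,0],[0,0,0]],[[0,0,0],[0,0,0]]]'
python3 - <<'E'
from h import *
goR(.686,.031,.113,8.5,.12)
f,P=grab("scene"); cv2.imwrite("pics/c.png",cv2.resize(f["img"][120:270,240:390],None,fx=4,fy=4))
E
```

```text
clock: 7.98
ee_pos: [0.686, 0.0316, 0.117]
tool_rot: [180.0, 6.8, 8.5]
ft_force: [1.1, -0.7, -2.4]
finger_gap: 0.0296
gripper_force: 51.1
at [0.686  0.0316 0.117 ] [179.99   6.76   8.47] shift cm [0.04 0.06 0.39] rotvec [ 0.    -0.002 -0.001] j [  2.  39. -15.  85.  10.  64. -97.] f [ 1.1 -0.7 -2.4] t 7.97
```

View pics/c.png

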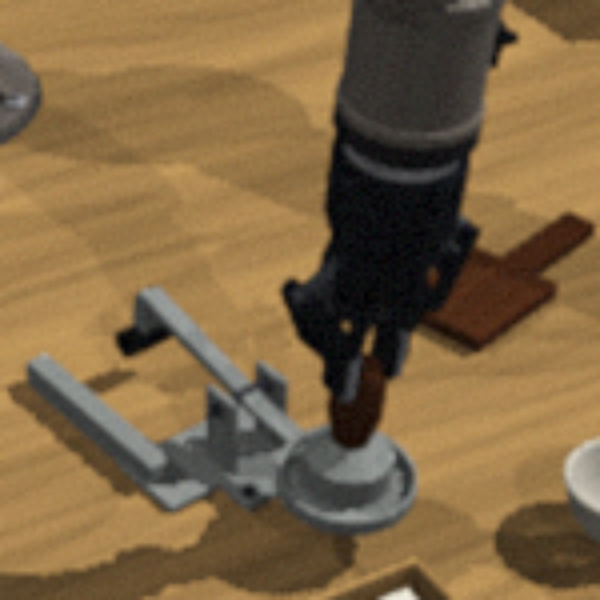

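The foot sits centred inside the dish at (345,480) and the bar is raised at (140,335). I'll press a little more, release and lift off.

```bash
python3 -m handwheel '[[[0.02,0,0.15],[0,0,0]],[[0.02,0,0.15],[0,0,0]],[[0,0,0],[0,0,0]],[[0,0,0],[0,0,0]]]'; python3 -m handwheel '[[[0,0,0],[0,0,0]],[[0,0,0],[0,0,0]],[[0,0,0],[0,0,0]],[[0,0,0],[0,0,0]],[[0,0,0],[0,0,0]],[[0,0,0],[0,0,0]],[[0,0,0],[0,0,0]]]' 1; python3 -m handwheel '[[[0,0,-1],[0,0,0]],[[0,0,-2],[0,0,0]],[[0,0,-3],[0,0,0]],[[0,0,-4],[0,0,0]],[[0,0,-4],[0,0,0]],[[0,0,0],[0,0,0]],[[0,0,0],[0,0,0]]]'
python3 - <<'E'
from h import *
c=np.array([.579,.015])
f,P=grab("scene"); A=P.reshape(-1,3);A=A[~np.isnan(A[:,0])]
th=np.radians(8.5);ex=np.array([np.cos(th),np.sin(th)]);ey=np.array([-ex[1],ex[0]])
L=np.c_[(A[:,:2]-c)@ex,(A[:,:2]-c)@ey,A[:,2]]
b=L[(abs(L[:,0]+.11)<.025)&(abs(L[:,1])<.03)&(L[:,2]>.015)];print("bar",b.min(0),b.max(0))
t=L[(abs(L[:,0]-.1)<.06)&(abs(L[:,1])<.05)&(L[:,2]>.1)&(L[:,2]<.15)];print("tamper top",t.min(0),t.max(0),t.mean(0))
h=np.array([.479,.346]);print(h); goR(.479,.346,.1,107.7,0); goR(.479,.346,.1,-72.3,0)
E
```

```text
clock: 8.52
ee_pos: [0.686, 0.0315, 0.1138]
tool_rot: [180.0, 6.8, 8.5]
ft_force: [2.7, 0.6, 0.1]
finger_gap: 0.0295
gripper_force: 51.5
clock: 9.4
ee_pos: [0.6856, 0.0314, 0.1134]
tool_rot: [180.0, 6.8, 8.5]
ft_force: [-0.1, -0.1, 0.1]
finger_gap: 0.0854
gripper_force: 0.0
clock: 10.28
ee_pos: [0.7021, 0.034, 0.2533]
tool_rot: [180.0, 6.8, 8.5]
ft_force: [-0.2, -0.1, -0.8]
finger_gap: 0.0854
gripper_force: 0.0
bar [-0.12153888 -0.01871943  0.0310199 ] [-0.08538876  0.01719966  0.08788921]
tamper top [ 0.09764614 -0.0167901   0.1002381 ] [0.13100945 0.01408942 0.14132235] [ 0.11830563 -0.00478613  0.12472493]
[0.479 0.346]
at [0.7016 0.0339 0.2523] [179.99   6.86   8.47] shift cm [-15.48 -34.15  17.2 ] rotvec [-0.104  0.088 -1.73 ] j [  2.  34. -16.  75.   8.  79. -96.] f [ 0.4 -0.1 -0.3] t 10.32
at [0.7016 0.0339 0.2523] [179.99   6.86   8.47] shift cm [-15.48 -34.15  17.2 ] rotvec [0.084 0.099 1.408] j [  2.  34. -16.  75.   8.  79. -96.] f [ 0.4 -0.1 -0.3] t 10.32
```

```bash
python3 -m handwheel '[[[0,0,-1],[0,0.06,0]],[[0,-1,0],[0,0.06,0]],[[-2,-4,0],[0,0,0]],[[-2.5,-4.9,0],[0,0,0]],[[-2.5,-4.9,0],[0,0,0]],[[-2.5,-4.9,0],[0,0,0]],[[-2.5,-4.9,0],[0,0,0]],[[-2.5,-4.8,0],[0,0,0]],[[-2,-3,0],[0,0,0]],[[-0.8,-1,0],[0,0,0]]]'; python3 -m handwheel '[[[0,0,0.5],[0,0,-0.173]],[[0,0,1],[0,0,-0.173]],[[0,0,1],[0,0,-0.173]],[[0,0,1],[0,0,-0.173]],[[0,0,1],[0,0,-0.173]],[[0,0,1],[0,0,-0.173]],[[0,0,1],[0,0,-0.173]],[[0,0,1],[0,0,-0.173]],[[0,0,1],[0,0,-0.173]],[[0,0,0.5],[0,0,-0.173]]]';  python3 - <<'E'
from h import *
goR(.479,.346,.1,107.7,0)
E
```

```text
clock: 11.58
ee_pos: [0.4805, 0.3407, 0.2615]
tool_rot: [180.0, 0.0, 8.7]
ft_force: [-0.4, -1.2, -0.0]
finger_gap: 0.0854
gripper_force: 0.0
clock: 12.82
ee_pos: [0.4838, 0.3368, 0.1708]
tool_rot: [-180.0, 0.1, 107.8]
ft_force: [0.0, 0.1, 0.3]
finger_gap: 0.0856
gripper_force: 0.0
at [0.4838 0.3368 0.1708] [-1.7995e+02  1.1000e-01  1.0778e+02] shift cm [ 1.04 -0.17  7.08] rotvec [-0.001  0.002  0.001] j [ -9.  28. -42. 102.  22.  59. -42.] f [0.  0.1 0.3] t 12.82
```

```bash
python3 -m handwheel '[[[1,-0.2,1],[0,0,0]],[[0,0,3],[0,0,0]],[[0,0,3],[0,0,0]],[[0,0,3],[0,0,0]],[[0,0,2],[0,0,0]],[[0,0,1.5],[0,0,0]],[[0,0,0.8],[0,0,0]],[[0,0,0],[0,0,0]],[[0,0,0],[0,0,0]]]';  python3 - <<'E'
from h import *
goR(.479,.346,.022,107.7,0)
E
```

```text
clock: 13.95
ee_pos: [0.4787, 0.3484, 0.03]
tool_rot: [179.9, -0.0, 107.6]
ft_force: [-0.1, -0.7, 0.2]
finger_gap: 0.0852
gripper_force: 0.0
at [0.4787 0.3484 0.03  ] [ 1.7987e+02 -1.0000e-02  1.0757e+02] shift cm [-0.24 -0.04  0.8 ] rotvec [ 0.002 -0.    -0.002] j [-15.  38. -36. 107.  31.  45. -51.] f [-0.1 -0.7  0.2] t 13.95
```

```bash
python3 -m handwheel '[[[-0.2,0,0.4],[0,0,0]],[[0,0,0.3],[0,0,0]],[[0,0,0],[0,0,0]]]'; python3 -m handwheel '[[[0,0,0],[0,0,0]],[[0,0,0],[0,0,0]],[[0,0,0],[0,0,0]],[[0,0,0],[0,0,0]],[[0,0,0],[0,0,0]],[[0,0,0],[0,0,0]],[[0,0,0],[0,0,0]],[[0,0,0],[0,0,0]]]' 0 60; python3 -m handwheel '[[[0,0,-0.2],[0,0,0]],[[0,0,-0.2],[0,0,0]],[[0,0,0],[0,0,0]],[[0,0,0],[0,0,0]]]';python3 - <<'E'
from h import *
f,P=grab("top"); img=f["img"].astype(int)
m=(img[...,2]<120)&(img.max(-1)<120)&(np.abs(P[...,2]-.018)<.007)&(img[...,2]>img[...,0]*1.4)
v,u=np.nonzero(m); k=(u>140)&(u<215)&(v>185)&(v<260); X=P[v[k],u[k]]*1000
r=cv2.minAreaRect(X[:,:2].astype(np.float32)); print(len(X),r,cv2.boxPoints(r).round(0).tolist(),np.median(X[:,2]))
goR(.479,.346,.022,107.7,0)
E
```

```text
clock: 14.32
ee_pos: [0.4787, 0.3458, 0.0219]
tool_rot: [180.0, 0.0, 107.6]
ft_force: [-0.3, 0.4, 0.9]
finger_gap: 0.0857
gripper_force: 0.0
clock: 15.32
ee_pos: [0.4788, 0.346, 0.0222]
tool_rot: [179.9, 0.0, 107.6]
ft_force: [-0.8, 0.6, -0.1]
finger_gap: -0.0003
gripper_force: 0.0
clock: 15.82
ee_pos: [0.4788, 0.346, 0.0262]
tool_rot: [179.9, 0.0, 107.6]
ft_force: [-0.4, -0.0, 0.0]
finger_gap: 0.0002
gripper_force: 0.0
999 ((500.6956787109375, 277.7713928222656), (79.64466094970703, 146.4132843017578), 18.001983642578125) [[440.0, 335.0], [485.0, 196.0], [561.0, 220.0], [516.0, 360.0]] 14.990463889284156
at [0.4788 0.346  0.0262] [1.7994e+02 2.0000e-02 1.0759e+02] shift cm [-0.    0.02  0.42] rotvec [ 0.001  0.    -0.002] j [-15.  38. -36. 107.  31.  45. -51.] f [-0.2 -0.4  0.7] t 15.88
```

Run:
```python
from h import *
f,P=grab("scene"); g,Q=grab("top")
a=cv2.resize(f["img"][130:230,310:410],None,fx=4,fy=4);b=cv2.resize(g["img"][180:280,100:200],None,fx=4,fy=4)
cv2.imwrite("pics/d.png",np.hstack([a,b])); print(manip.nose_length)
```

```text
0.017
```

View pics/d.png

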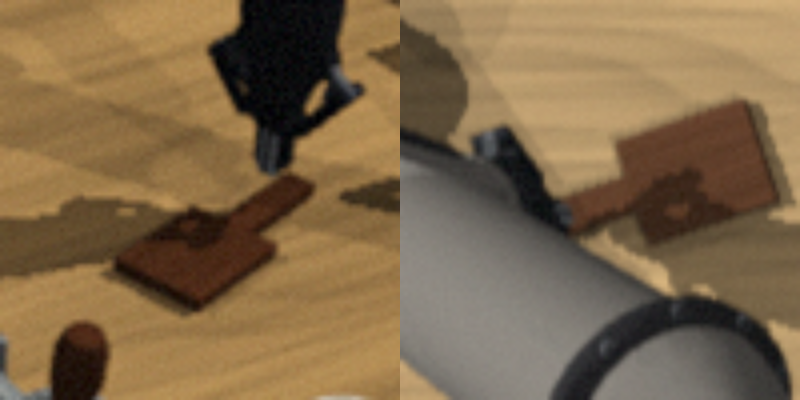

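The left crop shows the closed fingertips at (270,165), above and behind the handle at (270,205). The right crop has the tips at (565,215), over the handle line. I'll measure the tip height.

Run:
```python
from h import *
f,P=grab("scene")
D=P[160:176,370:392].reshape(-1,3);C=f["img"][160:176,370:392].reshape(-1,3).max(1)
k=(D[:,2]>.017); D=D[k]; print("scene tips",np.c_[D[np.argsort(D[:,2])[:12]]].round(3).tolist())
g,Q=grab("top"); q=Q[225:240,134:148]; print("top z",(q[...,2]*1000).round(0).astype(int).tolist()); print(Q[234,141])
print(manip.state()["ee_pos"])
```

```text
scene tips [[0.468, 0.382, 0.017], [0.471, 0.363, 0.017], [0.477, 0.383, 0.018], [0.475, 0.38, 0.018], [0.482, 0.378, 0.019], [0.484, 0.343, 0.038], [0.479, 0.339, 0.041], [0.485, 0.349, 0.041], [0.489, 0.343, 0.041], [0.477, 0.34, 0.043], [0.484, 0.339, 0.043], [0.489, 0.342, 0.045]]
top z [[177, 91, 1, 1, 3, -2, -2, -6, -1, 3, 0, -3, -2, 0], [181, 174, 3, 5, -3, 2, 0, -2, 2, -2, -3, 1, 1, 5], [185, 179, 173, 5, -4, 1, 2, 1, 6, 0, 0, 4, 1, 11], [188, 184, 173, 2, -5, -2, 2, 1, 4, -3, 10, 14, 17, 12], [193, 185, 178, 83, -1, 0, 4, 16, 14, 15, 15, 15, 11, 14], [195, 190, 182, 177, 86, 48, 16, 14, 18, 15, 15, 12, 19, 9], [203, 192, 186, 177, 86, 65, 17, 17, 17, 18, 14, 10, 13, 13], [201, 192, 184, 179, 82, 66, 63, 50, 9, 19, 19, 11, 17, 14], [202, 190, 190, 178, 83, 73, 61, 56, 43, 14, 18, 14, 17, 13], [203, 191, 191, 180, 107, 74, 64, 54, 48, 16, 16, 21, 14, 13], [203, 195, 186, 177, 105, 82, 72, 56, 52, 11, 16, 18, 15, 15], [490, 484, 186, 176, 112, 85, 82, 49, 42, 19, 12, 18, 20, 13], [499, 499, 493, 485, 116, 104, 79, 50, 13, 17, 15, 15, 17, 10], [506, 507, 505, 504, 497, 484, 60, 54, 12, 14, 12, 5, -3, 3], [511, 514, 515, 510, 509, 508, 500, 11, 1, 2, -1, -7, 0, 0]]
[0.47781313 0.33717547 0.05435126]
[0.47877468 0.34598772 0.02613218]
```

The tips sit about 29 mm higher than the stated tool length implies, which also explains the narrow tamper grip. I'll calibrate with a gentle touch on the bare counter beside the handle.

```bash
python3 -m handwheel '[[[0,2,0],[0,0,0]],[[0,2,0],[0,0,0]],[[0,0,0.6],[0,0,0]],[[0,0,0.6],[0,0,0]],[[0,0,0.4],[0,0,0]],[[0,0,0],[0,0,0]]]'; for i in 1; do python3 -m handwheel '[[[0,0,0.3],[0,0,0]],[[0,0,0],[0,0,0]]]'; done
python3 - <<'E'
from h import *
f,P=grab("scene"); p=manip.state()["ee_pos"];print(p,manip.state()["ft_force"])
D=P.reshape(-1,3); k=np.linalg.norm(D[:,:2]-p[:2],axis=1)<.02; D=D[k&(D[:,2]>.006)];print(D[np.argsort(D[:,2])[:25]].round(3).tolist())
E
```

```text
clock: 16.82
ee_pos: [0.5161, 0.3578, 0.0097]
tool_rot: [-180.0, 0.0, 107.6]
ft_force: [0.0, -0.2, 0.5]
finger_gap: 0.0002
gripper_force: 0.0
clock: 17.08
ee_pos: [0.5168, 0.358, 0.0071]
tool_rot: [180.0, 0.0, 107.6]
ft_force: [-0.6, -1.1, 0.5]
finger_gap: 0.0002
gripper_force: 0.0
[0.51693279 0.35805947 0.00721069] [-0.28807214 -0.44192407  0.38199061]
[[0.497, 0.356, 0.008], [0.528, 0.357, 0.022], [0.518, 0.35, 0.022], [0.524, 0.36, 0.023], [0.528, 0.353, 0.024], [0.522, 0.35, 0.025], [0.524, 0.352, 0.025], [0.525, 0.374, 0.026], [0.526, 0.354, 0.026], [0.521, 0.354, 0.027], [0.515, 0.351, 0.027], [0.509, 0.352, 0.027], [0.521, 0.347, 0.029], [0.518, 0.352, 0.029], [0.533, 0.356, 0.029], [0.525, 0.354, 0.029], [0.523, 0.348, 0.03], [0.528, 0.355, 0.03], [0.532, 0.36, 0.031], [0.515, 0.351, 0.031], [0.525, 0.358, 0.031], [0.509, 0.352, 0.031], [0.532, 0.356, 0.032], [0.524, 0.362, 0.033], [0.528, 0.359, 0.033]]
```

```bash
python3 -m handwheel '[[[0,0,0.5],[0,0,0]],[[0,0,0.4],[0,0,0]],[[0,0,0],[0,0,0]]]' | grep -E 'ee_pos|ft_f'; f(){ python3 -c "
from bench import manip
s=manip.state();print(s['ee_pos'].round(4),s['ft_force'].round(1))
import sys;sys.exit(int(s['ft_force'][2]>3))"; }
f && python3 -m handwheel '[[[0,0,0.2],[0,0,0]],[[0,0,0],[0,0,0]]]' >/dev/null; f && python3 -m handwheel '[[[0,0,0.2],[0,0,0]],[[0,0,0],[0,0,0]]]' >/dev/null; f && python3 -m handwheel '[[[0,0,0.2],[0,0,0]],[[0,0,0],[0,0,0]]]' >/dev/null; f && python3 -m handwheel '[[[0,0,0.2],[0,0,0]],[[0,0,0],[0,0,0]]]' >/dev/null; f && python3 -m handwheel '[[[0,0,0.2],[0,0,0]],[[0,0,0],[0,0,0]]]' >/dev/null; f
```

```text
ee_pos: [0.5166, 0.3578, -0.0023]
ft_force: [-0.2, -0.4, 0.2]
[ 0.5166  0.3578 -0.0023] [-0.2 -0.4  0.2]
[ 0.5169  0.3581 -0.0039] [ 0.2 -0.1  0.1]
[ 0.5169  0.358  -0.0059] [-1.  -0.   0.2]
[ 0.5169  0.358  -0.008 ] [0.3 0.1 0.3]
[ 0.5169  0.358  -0.01  ] [0.3 0.3 0.2]
[ 0.517   0.3582 -0.0118] [-0.2  0.4  0.9]
```

```bash
python3 -m handwheel '[[[0,0,-2],[0,0,0]],[[0,0,-3],[0,0,0]],[[0,-2,0],[0,0,0]],[[0,-2,0],[0,0,0]],[[0,0,0],[0,0,0]],[[0,0,1],[0,0,0]],[[0,0,2],[0,0,0]],[[0,0,1.5],[0,0,0]],[[0,0,0.4],[0,0,0]],[[0,0,0],[0,0,0]]]' 1; python3 -c "
from h import *
goR(.479,.346,-.011,107.7,0)"
```

```text
clock: 20.0
ee_pos: [0.4785, 0.3461, -0.0114]
tool_rot: [180.0, 0.0, 107.6]
ft_force: [0.5, 0.9, 0.2]
finger_gap: 0.0853
gripper_force: 0.0
at [ 0.4785  0.3461 -0.0114] [1.800e+02 2.000e-02 1.076e+02] shift cm [-0.02  0.04 -0.04] rotvec [ 0.     0.    -0.002] j [-17.  41. -34. 108.  34.  41. -53.] f [0.5 0.9 0.2] t 20.0
```

```bash
python3 -m handwheel '[[[0,0,0],[0,0,0]],[[0,0,0],[0,0,0]],[[0,0,0],[0,0,0]],[[0,0,0],[0,0,0]],[[0,0,0],[0,0,0]],[[0,0,0],[0,0,0]],[[0,0,0],[0,0,0]]]' 0 50; python3 -m handwheel '[[[0,0,-0.2],[0,0,0]],[[0,0,-0.2],[0,0,0]],[[0,0,0],[0,0,0]],[[0,0,0],[0,0,0]]]';python3 - <<'E'
from h import *
f,P=grab("top"); img=f["img"].astype(int)
m=(img[...,2]<120)&(img.max(-1)<120)&(np.abs(P[...,2]-.018)<.009)&(img[...,2]>img[...,0]*1.4)
v,u=np.nonzero(m); k=(u>140)&(u<215)&(v>185)&(v<260); X=P[v[k],u[k]]*1000
a=np.array([.3036,-.953]);c=np.array([501.15,276.1])
s=(X[:,:2]-c)@a; w=(X[:,:2]-c)@np.array([-a[1],a[0]]); q=(s>-20)&(s<62)
print("nose s",np.percentile(s,[98,100]),"w",w[q].min(),w[q].max()); co=np.linalg.lstsq(np.c_[X[q][:,:2]-c,np.ones(q.sum())],X[q][:,2],rcond=None)[0]; print("plane",co)
for lo in (-20,0,20,40): 
  z=w[(s>lo)&(s<lo+20)];print(lo,np.percentile(z,[1,99]).round(1),end=' ')
goR(.479,.346,-.007,107.7,0)
E
```

```text
clock: 20.88
ee_pos: [0.4793, 0.3464, -0.0101]
tool_rot: [179.9, 0.0, 107.6]
ft_force: [0.5, -0.2, 6.1]
finger_gap: 0.0264
gripper_force: 51.0
clock: 21.38
ee_pos: [0.4787, 0.3459, -0.007]
tool_rot: [180.0, 0.0, 107.6]
ft_force: [0.0, 0.0, -2.2]
finger_gap: 0.0268
gripper_force: 50.1
nose s [70.17568783 72.40163497] w -41.368049127977365 39.005327775062185
plane [3.04655638e-03 1.56023017e-04 1.74842800e+01]
-20 [-41.2  37.4] 0 [-40.2  36.9] 20 [-40.1  38. ] 40 [-40.2  38.3] at [ 0.4787  0.3459 -0.007 ] [1.7996e+02 2.0000e-02 1.0759e+02] shift cm [0.   0.03 0.  ] rotvec [ 0.001  0.    -0.002] j [-16.  41. -34. 108.  34.  42. -52.] f [-0.8 -0.1 -1.3] t 21.43
```

```bash
python3 -m handwheel '[[[-1,-1,0],[0,0,0]],[[-2,-2,0],[0,0,0]],[[-2,-2,0],[0,0,0]],[[-1.5,-1.5,0],[0,0,0]],[[-0.7,-0.7,0],[0,0,0]],[[0,0,0],[0,0,0.08]],[[0,0,0],[0,0,0.08]],[[0,0,0],[0,0,0]],[[0,0,0],[0,0,0]]]';python3 - <<'E'
from h import *
goR(.4317,.2558,-.007,98.5,0)
goR(.4569,.0877,-.007,98.5,0)
f,P=grab("top"); np.savez("t1.npz",P=P,img=f["img"]); img=f["img"].astype(int)
c=np.array([.579,.015]);th=np.radians(8.5);ex=np.array([np.cos(th),np.sin(th)]);ey=np.array([-ex[1],ex[0]])
L=np.stack([(P[...,:2]-c)@ex,(P[...,:2]-c)@ey,P[...,2]],-1)
m=(img[...,2]<130)&(img[...,2]>img[...,0]*1.4)&(abs(L[...,2]-.018)<.01)&(abs(L[...,0]+.11)<.08)&(L[...,1]>.05)&(L[...,1]<.205)
X=L[m]*1000; print(len(X),X.min(0),X.max(0),cv2.minAreaRect(X[:,:2].astype(np.float32)))
for lo in range(115,205,20):
  z=X[(X[:,1]>lo)&(X[:,1]<lo+20),0]; print(lo,np.percentile(z,[1,99]).round(1),end=' ')
E
```

```text
clock: 22.55
ee_pos: [0.432, 0.2558, -0.0068]
tool_rot: [179.9, -0.0, 98.5]
ft_force: [0.7, -0.3, -1.1]
finger_gap: 0.0265
gripper_force: 50.1
at [ 0.432   0.2558 -0.0068] [179.93  -0.    98.52] shift cm [ 0.   -0.03  0.02] rotvec [ 0.001 -0.     0.   ] j [-12.  35. -32. 120.  33.  34. -59.] f [ 0.7 -0.3 -1.1] t 22.55
at [ 0.432   0.2558 -0.0068] [179.93  -0.    98.52] shift cm [-17.    -0.03   0.02] rotvec [ 0.001 -0.     0.   ] j [-12.  35. -32. 120.  33.  34. -59.] f [ 0.7 -0.3 -1.1] t 22.55
884 [-183.24980176   52.72144493    8.1080284 ] [-70.24863576 204.73600984  26.3843974 ] ((-118.98654174804688, 125.90684509277344), (170.3280487060547, 94.50837707519531), 77.73818969726562)
115 [-148.9  -71.4] 135 [-149.4  -71.8] 155 [-150.   -71.5] 175 [-149.8  -71.8] 195 [-149.4  -72.8]
```

```bash
python3 -m handwheel '[[[-1,0,0],[0,0,0]],[[-2.5,0,0],[0,0,0]],[[-2.5,0,0],[0,0,0]],[[-2.5,0,0],[0,0,0]],[[-2.5,0,0],[0,0,0]],[[-2.5,0,0],[0,0,0]],[[-1.5,0,0],[0,0,0]],[[-0.8,0,0],[0,0,0]],[[0,0,0],[0,0,0]],[[0,0,0],[0,0,0]]]';python3 - <<'E'
from h import *
goR(.4569,.0877,-.007,98.5,0)
f,P=grab("scene"); g,Q=grab("top")
a=cv2.resize(f["img"][140:250,230:350],None,fx=3.3,fy=3.3);b=cv2.resize(g["img"][140:250,210:330],None,fx=3.3,fy=3.3)
cv2.imwrite("pics/e.png",np.hstack([a,b]))
E
```

```text
clock: 23.85
ee_pos: [0.4551, 0.1004, -0.0068]
tool_rot: [179.9, -0.0, 98.5]
ft_force: [0.3, 1.4, -1.2]
finger_gap: 0.0267
gripper_force: 50.1
at [ 0.4551  0.1004 -0.0068] [ 1.7992e+02 -3.0000e-02  9.8490e+01] shift cm [-1.28 -0.01  0.02] rotvec [ 0.001 -0.001 -0.   ] j [  7.  33. -32. 124.  33.  32. -42.] f [ 0.3  1.4 -1.2] t 23.85
```

View pics/e.png

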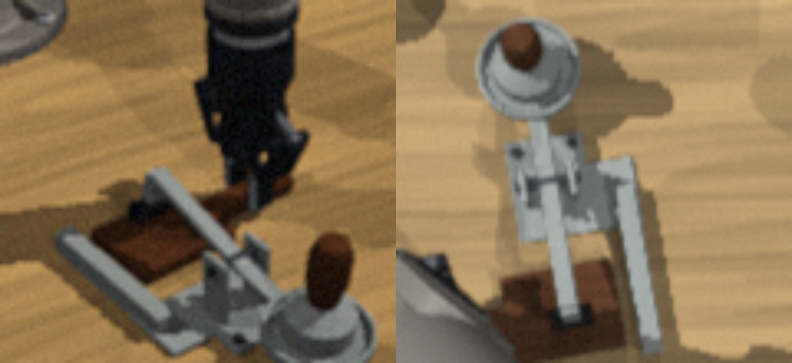

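The blade is under the raised bar, and its nose edge at (620,310) in the right half is close to the rail at (640,300). The tamper still stands in the dish. I'll advance to the stop.

```bash
python3 -m handwheel '[[[-0.5,0,0],[0,0,0]],[[-0.3,0,0],[0,0,0]],[[-0.2,0,0],[0,0,0]],[[0,0,0],[0,0,0]]]'; python3 -m handwheel '[[[-0.2,0,0],[0,0,0]],[[0,0,0],[0,0,0]]]'|grep -E 'ee_p|ft_f'
python3 - <<'E'
from h import *
f,P=grab("top"); img=f["img"].astype(int)
c=np.array([.579,.015]);th=np.radians(8.5);ex=np.array([np.cos(th),np.sin(th)]);ey=np.array([-ex[1],ex[0]])
L=np.stack([(P[...,:2]-c)@ex,(P[...,:2]-c)@ey,P[...,2]],-1)
m=(img[...,2]<130)&(img[...,2]>img[...,0]*1.4)&(abs(L[...,2]-.018)<.008)&(L[...,0]<-.068)&(L[...,0]>-.155)&(L[...,1]>-.08)&(L[...,1]<-.022)
X=L[m]*1000; print(len(X),X.min(0),X.max(0))
r=(abs(L[...,2]-.022)<.006)&(L[...,0]<-.06)&(L[...,0]>-.155)&(L[...,1]<-.045)&(L[...,1]>-.08)&(img.max(-1)>110)&(abs(img[...,2]-img[...,0])<40)
print("rail y",np.percentile(L[r][:,1],[1,50,99]))
E
```

```text
clock: 24.45
ee_pos: [0.4566, 0.0892, -0.0069]
tool_rot: [179.9, 0.0, 98.4]
ft_force: [1.1, -0.1, -1.0]
finger_gap: 0.0269
gripper_force: 50.1
ee_pos: [0.457, 0.0883, -0.0067]
ft_force: [-0.3, 2.4, -2.0]
301 [-150.2095206   -53.91680581   10.55985973] [-70.84984187 -22.05752204  24.69660884]
rail y [-0.07269047 -0.06448121 -0.05552357]
```

```bash
python3 -m handwheel '[[[0,0,0.2],[0,0,0]],[[0,0,0.15],[0,0,0]],[[0,0,0],[0,0,0]],[[0,0,0],[0,0,0]]]';python3 -m handwheel '[[[0,0,0],[0,0,0]],[[0,0,0],[0,0,0]],[[0,0,0],[0,0,0]],[[0,0,0],[0,0,0]],[[0,0,0],[0,0,0]],[[0,0,0],[0,0,0]]]' 1; python3 -m handwheel '[[[0,0,-1],[0,0,0]],[[0,0,-3],[0,0,0]],[[0,0,-5],[0,0,0]],[[0,0,-5],[0,0,0]],[[0,0,-5],[0,0,0]],[[0,0,-5],[0,0,0]],[[0,0,-2],[0,0,0]],[[0,0,0],[0,0,0]]]';python3 - <<'E'
from h import *
f,P=grab("scene"); g,Q=grab("top")
c=np.array([.579,.015]);th=np.radians(8.5);ex=np.array([np.cos(th),np.sin(th)]);ey=np.array([-ex[1],ex[0]])
for A,im in((P,f["img"].astype(int)),(Q,g["img"].astype(int))):
    L=np.stack([(A[...,:2]-c)@ex,(A[...,:2]-c)@ey,A[...,2]],-1)
    m=(im[...,2]<130)&(im[...,2]>im[...,0]*1.4)&(abs(L[...,2]-.014)<.008)&(L[...,0]<-.068)&(L[...,0]>-.17)&(L[...,1]>-.08)&(L[...,1]<.12)
    X=L[m]*1000; print(len(X),np.percentile(X,[1,50,99],axis=0).round(1).tolist())
    t=L[(abs(L[...,0]-.11)<.06)&(abs(L[...,1])<.05)&(L[...,2]>.085)&(L[...,2]<.15)];print("tamper top",t.min(0),t.max(0))
goR(.6875,.0312,.25,8.5,0)
E
```

```text
clock: 25.25
ee_pos: [0.4571, 0.0883, -0.0099]
tool_rot: [179.9, -0.0, 98.5]
ft_force: [-1.5, 3.6, 5.7]
finger_gap: 0.0266
gripper_force: 50.9
clock: 26.0
ee_pos: [0.4568, 0.0874, -0.0104]
tool_rot: [179.9, 0.0, 98.4]
ft_force: [0.7, 0.5, 0.5]
finger_gap: 0.0849
gripper_force: 0.0
clock: 27.0
ee_pos: [0.4573, 0.0878, 0.2515]
tool_rot: [179.7, 0.1, 98.4]
ft_force: [-0.7, -0.5, -0.8]
finger_gap: 0.0853
gripper_force: 0.0
579 [[-143.0, -48.1, 7.6], [-102.5, 0.7, 14.0], [-68.7, 116.8, 18.4]]
tamper top [ 0.09744627 -0.01655073  0.08529901] [0.1304254  0.01485455 0.14207614]
917 [[-149.9, -52.5, 8.1], [-112.5, 9.8, 14.4], [-72.0, 89.2, 20.4]]
tamper top [ 0.08982465 -0.01574194  0.09239253] [0.12328788 0.01737859 0.14314971]
at [0.456  0.0872 0.2492] [1.7999e+02 3.0000e-02 9.8420e+01] shift cm [-8.93 22.08 -0.07] rotvec [1.000e-03 0.000e+00 1.569e+00] j [ 24.  10. -47. 112.   8.  61. -18.] f [ 0.1  0.5 -1. ] t 27.1
```

```bash
python3 -m handwheel '[[[-0.5,1.2,0],[0,0,0]],[[-1.4,3.5,0],[0,0,0]],[[-1.8,4.5,0],[0,0,0]],[[-1.8,4.5,0],[0,0,0]],[[-1.8,4.5,0],[0,0,0]],[[-1.2,2.9,0],[0,0,0]],[[-0.4,1,0],[0,0,0]],[[0,0,0],[0,0,0.157]],[[0,0,0],[0,0,0.157]],[[0,0,0],[0,0,0.157]]]'; python3 -m handwheel '[[[0,0,0],[0,0,0.157]],[[0,0,0],[0,0,0.157]],[[0,0,0],[0,0,0.157]],[[0,0,0],[0,0,0.157]],[[0,0,0],[0,0,0.157]],[[0,0,0],[0,0,0.157]],[[0,0,0],[0,0,0.157]],[[0,0,0],[0,-0.06,0]],[[0,0,0],[0,-0.06,0]],[[0,0,0],[0,0,0]]]'
python3 - <<'E'
from h import *
goR(.6834,.0311,.0955,8.5,.12)
goR(.6834+.0115,.0311+.0017,.1955,8.5,.12)
E
```

```text
clock: 28.35
ee_pos: [0.6874, 0.0322, 0.2489]
tool_rot: [-180.0, 0.0, 71.2]
ft_force: [0.2, 0.5, -0.5]
finger_gap: 0.0854
gripper_force: 0.0
clock: 29.6
ee_pos: [0.6881, 0.0325, 0.2484]
tool_rot: [-180.0, 6.9, 8.5]
ft_force: [-0.4, 1.2, 0.8]
finger_gap: 0.0854
gripper_force: 0.0
at [0.6881 0.0325 0.2484] [-179.98    6.92    8.52] shift cm [ 1.36  0.07 15.24] rotvec [-0.     0.001  0.   ] j [  5.  33. -20.  78.  10.  78. -97.] f [-0.4  1.2  0.8] t 29.6
at [0.6881 0.0325 0.2484] [-179.98    6.92    8.52] shift cm [1.31 0.07 5.17] rotvec [-0.     0.001  0.   ] j [  5.  33. -20.  78.  10.  78. -97.] f [-0.4  1.2  0.8] t 29.6
```

```bash
python3 -m handwheel '[[[1.3,0.1,1],[0,0,0]],[[0,0,3],[0,0,0]],[[0,0,3],[0,0,0]],[[0,0,3],[0,0,0]],[[0,0,2.5],[0,0,0]],[[0,0,1.7],[0,0,0]],[[0,0,1],[0,0,0]],[[0,0,0],[0,0,0]],[[0,0,0],[0,0,0]]]';python3 -c "
from h import *
goR(.6834,.0311,.0955,8.5,.12)"; python3 -m handwheel '[[[0,0,0],[0,0,0]],[[0,0,0],[0,0,0]],[[0,0,0],[0,0,0]],[[0,0,0],[0,0,0]],[[0,0,0],[0,0,0]],[[0,0,0],[0,0,0]],[[0,0,0],[0,0,0]]]' 0 60
```

```text
clock: 30.72
ee_pos: [0.6841, 0.0302, 0.0984]
tool_rot: [180.0, 6.7, 8.5]
ft_force: [0.4, -0.2, -0.4]
finger_gap: 0.0855
gripper_force: 0.0
at [0.6841 0.0302 0.0984] [179.99   6.71   8.46] shift cm [-0.02 -0.1   0.3 ] rotvec [ 0.    -0.003 -0.001] j [  5.  40. -19.  86.  13.  63. -99.] f [ 0.4 -0.2 -0.4] t 30.73
clock: 31.6
ee_pos: [0.6837, 0.0301, 0.0978]
tool_rot: [180.0, 6.8, 8.5]
ft_force: [-0.6, -1.2, 5.5]
finger_gap: 0.0316
gripper_force: 59.3
```

```bash
python3 -m handwheel '[[[-0.06,0,-0.5],[0,0,0]],[[-0.12,0,-1],[0,0,0]],[[-0.12,0,-1],[0,0,0]],[[-0.18,0,-1.5],[0,0,0]],[[-0.24,0,-2],[0,0,0]],[[-0.24,0,-2],[0,0,0]],[[-0.24,0,-2],[0,0.06,0]],[[0,0,-1],[0,0.06,0]],[[0,0,0],[0,0,0]],[[0,0,0],[0,0,0]]]';python3 - <<'E'
from h import *
f,P=grab("scene"); cv2.imwrite("pics/f.png",cv2.resize(f["img"][90:250,230:390],None,fx=3.7,fy=3.7))
goR(.46,-.23,.2,8.5,0)
E
```

```text
clock: 32.85
ee_pos: [0.6836, 0.03, 0.2081]
tool_rot: [180.0, 0.0, 8.5]
ft_force: [-0.0, -0.5, -5.9]
finger_gap: 0.0316
gripper_force: 60.0
at [0.6837 0.0301 0.2077] [1.80e+02 4.00e-02 8.47e+00] shift cm [-25.95  22.43   0.79] rotvec [ 0.     0.001 -0.001] j [  6.  30. -21.  87.  11.  65. -98.] f [-0.   0.7 -5.5] t 32.9
```

View pics/f.png

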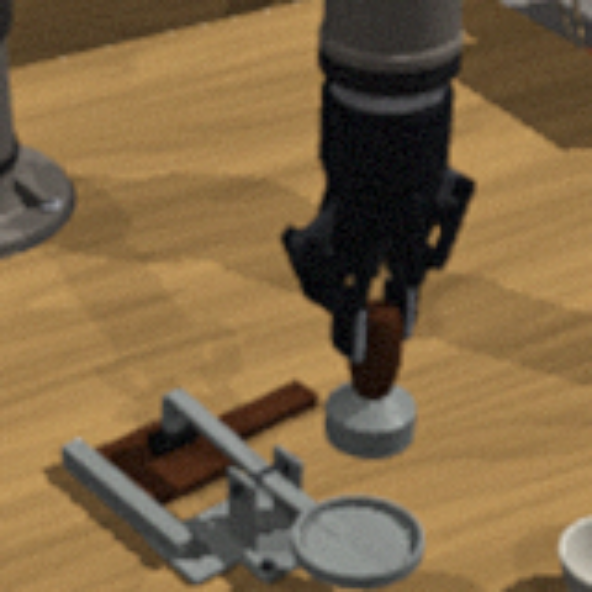

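The tamper is lifted and upright with its foot at (370,420). The dish is back up and the bar at (170,440) has closed on the paddle. I'll carry the tamper to the free counter.

```bash
python3 -m handwheel '[[[-1.5,1.3,0],[0,0,0]],[[-3.5,3,0],[0,0,0]],[[-4,3.5,0],[0,0,0]],[[-4,3.5,0],[0,0,0]],[[-4,3.5,0],[0,0,0]],[[-4,3.4,0],[0,0,0]],[[-3,2.5,0],[0,0,0]],[[-2,1.7,0],[0,0,0]],[[0,0,0],[0,0,0]],[[0,0,0],[0,0,0]]]';python3 -m handwheel '[[[0,0,2],[0,0,0]],[[0,0,4],[0,0,0]],[[0,0,3],[0,0,0]],[[0,0,2],[0,0,0]],[[0,0,0.7],[0,0,0]],[[0,0,0],[0,0,0]],[[0,0,0],[0,0,0]]]'
python3 - <<'E'
from h import *
goR(.46,-.23,.053,8.5,0)
f,P=grab("scene");D=P.reshape(-1,3);D=D[~np.isnan(D[:,0])];p=manip.state()["ee_pos"]
k=(abs(D[:,0]-p[0]-.02)<.02)&(abs(D[:,1]-p[1])<.02)&(D[:,2]>.012)&(D[:,2]<p[2]);E=D[k]
print("foot low",np.sort(E[:,2])[:15].round(3))
E
```

```text
clock: 34.15
ee_pos: [0.4596, -0.2295, 0.2078]
tool_rot: [-180.0, -0.1, 8.5]
ft_force: [1.0, -0.0, -6.0]
finger_gap: 0.0312
gripper_force: 60.4
clock: 35.02
ee_pos: [0.4607, -0.2298, 0.0918]
tool_rot: [179.9, -0.1, 8.5]
ft_force: [-0.3, -0.1, -5.8]
finger_gap: 0.0317
gripper_force: 60.5
at [ 0.4607 -0.2298  0.0918] [ 1.7994e+02 -1.5000e-01  8.4800e+00] shift cm [-0.09  0.    3.88] rotvec [ 0.001 -0.003 -0.   ] j [ 33.  23. -16. 117.   9.  42. -71.] f [-0.3 -0.1 -5.8] t 35.02
foot low [0.037 0.038 0.038 0.039 0.039 0.04  0.04  0.04  0.041 0.041 0.041 0.041
 0.041 0.041 0.042]
```

```bash
f(){ python3 -c "
from bench import manip
s=manip.state();print(s['ee_pos'].round(4),s['ft_force'].round(1))
import sys;sys.exit(int(s['ft_force'][2]>-2))"; }
python3 -m handwheel '[[[0,0,1.2],[0,0,0]],[[0,0,1.2],[0,0,0]],[[0,0,0.8],[0,0,0]],[[0,0,0],[0,0,0]],[[0,0,0],[0,0,0]]]' >/dev/null; f && python3 -m handwheel '[[[0,0,0.2],[0,0,0]],[[0,0,0],[0,0,0]]]' >/dev/null; f && python3 -m handwheel '[[[0,0,0.2],[0,0,0]],[[0,0,0],[0,0,0]]]' >/dev/null; f && python3 -m handwheel '[[[0,0,0.2],[0,0,0]],[[0,0,0],[0,0,0]]]' >/dev/null; f && python3 -m handwheel '[[[0,0,0.2],[0,0,0]],[[0,0,0],[0,0,0]]]' >/dev/null; f && python3 -m handwheel '[[[0,0,0.2],[0,0,0]],[[0,0,0],[0,0,0]]]' >/dev/null; f
```

```text
[ 0.46   -0.2298  0.0589] [ 0.3 -0.3 -6.1]
[ 0.4599 -0.2298  0.057 ] [ 0.1 -0.2 -5.6]
[ 0.4597 -0.2297  0.0548] [-0.2  0.2 -5.3]
[ 0.4599 -0.2299  0.0542] [-5.2  1.5 10.5]
[ 0.4599 -0.2299  0.0542] [-5.2  1.5 10.5]
[ 0.4599 -0.2299  0.0542] [-5.2  1.5 10.5]
```

Contact with the counter. I'll release and go up.

```bash
python3 -m handwheel '[[[0,0,0],[0,0,0]],[[0,0,0],[0,0,0]],[[0,0,0],[0,0,0]],[[0,0,0],[0,0,0]],[[0,0,0],[0,0,0]],[[0,0,0],[0,0,0]],[[0,0,0],[0,0,0]]]' 1; python3 -m handwheel '[[[0,0,-1],[0,0,0]],[[0,0,-3],[0,0,0]],[[0,0,-4],[0,0,0]],[[0,0,-4],[0,0,0]],[[0,0,-4],[0,0,0]],[[-3,0,0],[0,0,0]],[[0,0,0],[0,0,0]],[[0,0,0],[0,0,0]],[[0,0,0],[0,0,0]]]'
python3 - <<'E'
from h import *
f,P=grab("scene"); g,Q=grab("top")
a=cv2.resize(f["img"][130:260,150:350],None,fx=3,fy=3)
cv2.imwrite("pics/g.png",a)
c=np.array([.579,.015]);th=np.radians(8.5);ex=np.array([np.cos(th),np.sin(th)]);ey=np.array([-ex[1],ex[0]])
L=np.stack([(Q[...,:2]-c)@ex,(Q[...,:2]-c)@ey,Q[...,2]],-1);im=g["img"].astype(int)
m=(im[...,2]<130)&(im[...,2]>im[...,0]*1.4)&(abs(L[...,2]-.014)<.008)&(L[...,0]<-.068)&(L[...,0]>-.17)&(L[...,1]>-.08)&(L[...,1]<.15)
X=L[m]*1000; print(np.percentile(X,[1,50,99],axis=0).round(1).tolist(), X[:,1].min())
D=P.reshape(-1,3);t=D[(abs(D[:,0]-.46)<.05)&(abs(D[:,1]+.23)<.05)&(D[:,2]>.01)&(D[:,2]<.11)];print("tamper",t.min(0),t.max(0))
b=L[(abs(L[...,0]+.11)<.025)&(abs(L[...,1])<.03)&(L[...,2]>.03)];print("bar top",b[:,2].max())
E
```

```text
clock: 37.33
ee_pos: [0.4598, -0.2297, 0.0528]
tool_rot: [180.0, -0.1, 8.5]
ft_force: [0.2, 0.2, -0.5]
finger_gap: 0.0854
gripper_force: 0.0
clock: 38.45
ee_pos: [0.4306, -0.2338, 0.2128]
tool_rot: [-180.0, -0.1, 8.5]
ft_force: [0.0, 0.1, -1.0]
finger_gap: 0.0852
gripper_force: 0.0
[[-149.8, -52.4, 8.7], [-112.9, 20.1, 14.3], [-72.1, 130.5, 19.9]] -77.79630032592131
tamper [ 0.43573704 -0.25580092  0.01068168] [ 0.4902874  -0.20012503  0.09745027]
bar top 0.07265954773636452
```

View pics/g.png

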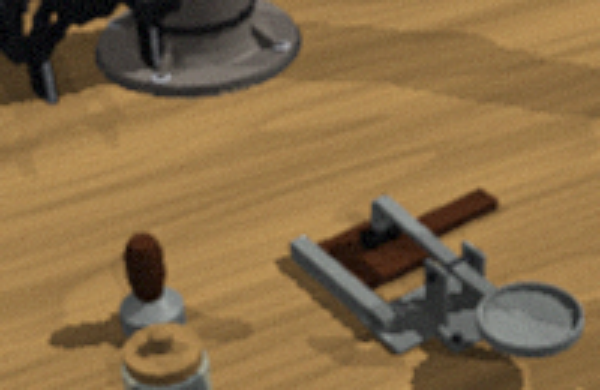

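The tamper stands upright at (145,290) and the bar at (375,237) rests on the paddle, whose nose is at the rail. The gripper is clear, so I'll hand the job in.

```bash
python3 -c "
from bench import manip
print(manip.hand_in())"
```

```text
the job is handed in; nothing more can be done
None
```

I handed the job in at about 38 s of the 72 s limit; `hand_in` gave no verdict. In the last pictures the clip is closed on the paddle with its nose at the stop, the tamper stands upright on the counter, and the gripper is clear.

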